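Set the gap gauge to its mark with the thumb wheel and zero the readout

ROBOT

A 6-joint arm with a two-finger parallel gripper is mounted at the origin on the work surface. World frame = base frame: x ahead of the robot, y to its left, z up, the work surface at z = 0. Lengths are in mm, angles in rad, forces in N, time in s.
With the tool pointing down it reaches from about 350 to 725 mm from the base axis. Payload 4.3 kg.
Tool frame: the origin (TCP) lies on the front face of the gripper's body, between the roots of the fingers; the fingertips stand 73 mm ahead of it and the grasp point (between the pads) lies manip.pinch_z ahead of it (manip.pinch_z is the distance from the TCP to the grasp point, in mm); z points along the fingers, y is the direction in which the jaws open and shut (so a half turn about z gives the same grasp; the last joint's range is limited). The gripper opens to 85 mm and grips with 20 to 120 N. Pads are 22 mm wide; open, the fingers measure 114 mm over their backs; the gripper's body (76 mm by 85 mm) begins 54 mm behind the grasp point. The pads swing forward as they close: fully open they stand 13 mm farther back than shut.
Start: joints at [0.994, 0.377, 0.081, 1.274, 0, 1.46], TCP at [258.777, 513.511, 303.929] pointing down, gripper open.
Joint ranges: [-2.72, 2.72], [-0.84, 1.66], [-1.02, 1.22], [-1.77, 2.12], [-1.37, 1.28], [-3.14, 3.14]. Speed limits (rad/s): [2.57, 2.57, 3.14, 3.14, 3.14, 3.14].

INTERFACE

Orientations are given as a 3x3 rotation matrix whose columns are the frame's x, y, z axes.
In Python, from plant import manip gives the robot as it stands. Calls block until the motion is done:
- manip.move_to(position, orientation): joint-space move of the TCP to a pose.
- manip.move_l(position, rot=None, rate=150, until_force=None): straight line of the TCP; rot=None keeps the orientation; rate is the mean speed in mm/s. With until_force (N) it stops when the force on the tool has changed by that much, and returns True; else False.
- manip.movej(angles): joint-space move.
- manip.set_gripper(opening): finger opening in mm; the grip force is fixed at half the most; returns when the fingers have stopped.
- manip.pause(seconds).
- manip.inverse_kinematics(position, orientation): joint angles nearest the present ones, or None.
- manip.sense(): the state.
- manip.get_image(name): name is "side" or "top"; returns the picture (400x640x3 uint8, red, green, blue); there is no depth.
- manip.camera_info(name): a dict with "K" (3x3 intrinsics, pixels), "cam_to_world" (4x4, takes a point from camera to world coordinates). Camera axes: x right, y up, looking along -z (the intrinsics and any distortion apply to the point x, -y, -z); pixel columns grow to the right and rows downward; lengths in mm; the calibration is good to about 2 mm. A picture is of the moment at which its call begins. camera_info takes no time and is no camera call.
A pose or a line that the arm cannot do raises manip.Unreachable and nothing moves.
- manip.finish_job(): hands the job in, once; it reports no verdict.
The state is a dict: "clock": time; "qpos": joint angles; "dq": joint speeds; "joint_efforts": joint torques, N m; "position": TCP position; "tcp_rot": TCP orientation; "contact_force": force on the tool from outside, world axes, zero at the start; "wrist_torque": the same for the moment, N m; "finger_gap": finger opening in mm.
Only numpy, scipy, OpenCV 4.12 (cv2) and the standard library are available. Lean on these libraries where they do the work, as an engineer would, in place of code of your own. Each camera call takes 0.05 s, during which the arm holds its last target. There are 200 camera calls.

TASK

Set the gap gauge on the granite plate: with a fingertip resting on top of its knurled steel wheel, roll the wheel, stroke after stroke, until the moving jaw has closed the gap so far that its black index line lines up with the red gauge mark. Then press the blue zero button on the grey readout fully down, let go, and finish with the gap still on the mark. Drive the jaw only through the wheel, never touch it directly, and do not pick up or shift the loose rings, plug or block lying about.

Things in the scene. Friction and masses are not known exactly. Their poses are not given: they have to be found in the camera images.
- fixture: Gap gauge fixed on the black granite plate (plate top 50 mm above the table): grey base 100 (x) x 220 (y) x 16 mm, origin at the centre of its underside. In its frame (mm): steel anvil face at y -70, anvil top z 50; the jaw slides to it (-y); white-topped scale strip at x 23 to 49, top z 50; at the +y end the wheel between blue cheeks (|x| 12 to 27, y 26 to 106, tops z 66).
- wheel: Knurled steel adjuster wheel: radius 30 mm, 22 mm wide, axle along the fixture's x, origin at its centre (fixture x 0, y 66, z 50 mm); its axes turn with it. Rolling its top towards the anvil (fixture -y) closes the jaw, 0.4 mm of jaw per mm of rim (12 mm per rad); rolling back opens it. It stays where left; friction under a fingertip drives it, about 1 N along the rim.
- wheel_top (a point): Fixed point at the top of the wheel, mid-width, 14 mm above the cheeks; axes as the fixture's (y = rolling direction; strokes of 20 to 25 mm centred here work). The axle is rigid: press down with about 4 to 12 N and hold that height while stroking.
- jaw: The moving steel jaw, 34 (x) x 20 (y) x 34 mm, top at fixture z 50; origin on its gap face at mid-height. It travels up to 46 mm; with the jaw fully open the gap to the anvil is 50 mm. Not to be touched.
- jaw_index (a point): Point on the black index line, 4 mm wide, that runs along the top of the jaw at its gap face and out over the inner half of the white strip (to fixture x 34 mm); the point is at fixture x 28 mm, mid-width; axes as the fixture's.
- mark (a point): Point mid-width on the red gauge mark, a 4 mm wide red line across the outer half of the white strip (fixture x 34 to 48 mm; the point is at 42) ending in a red tab; axes as the fixture's. The index is on the mark when both have the same fixture y; at the start the index lies 14 to 30 mm on the +y side of it. The mark cannot be moved by touch.
- readout: Grey fixed readout box 110 (x) x 90 (y) x 32 mm, origin at the centre of its underside on the granite, dark display on top; the zero button stands at x = -28 mm on it. It stands left or right of the gauge.
- zero_top (a point): Centre of the top of the blue zero button (radius 14 mm), pressed straight down.
- zero (a joint): Travel of the zero button, 0 up, 0.006 m fully down; springs back; about 5 N fully down.
- tray: Fixed blue open tray 120 x 100 x 30 mm on the other side of the gauge, origin at the centre of its underside.
- tray_ring: Loose steel ring, 44 mm across, 14 mm high, in the tray; origin at the centre of its underside. Leave alone.
- master_ring: Loose brass ring, 48 mm across, 18 mm high, on the granite; origin at the centre of its underside. Leave alone.
- plug: Loose steel plug gauge standing on the granite, 45 mm high, 24 mm across the head; origin at its foot. Leave alone.
- block: Loose dark steel gauge block 12 x 35 x 25 mm high on the granite; origin at the centre of its underside. Leave alone.

How it is judged (in metres and radians):
On the way, in this order (a step that is already met when the one before it is completed fails the run):
1. a fingertip is on the wheel while the gap is still too wide (contact force between the fingers and wheel above 0.5 N and y of jaw_index in the frame of mark above 0.004 m), for 0.05 s.
2. the gap has closed to the mark and the wheel is still (y of jaw_index in the frame of mark between -0.002 and 0.002 m and linear speed of jaw below 0.004 m/s), for 0.3 s.
3. the zero button is pressed fully down with the gap on the mark (y of jaw_index in the frame of mark between -0.002 and 0.002 m and value of joint zero above 0.0045 m), for 0.05 s.
At the end, for the whole second after the job is handed in: The jaw's index line is within 2 mm of the red mark along the scale and at rest, and the zero button, pressed after that (at least 4.5 mm down), is up again (y of jaw_index in the frame of mark between -0.002 and 0.002 m and value of joint zero below 0.0015 m and linear speed of jaw below 0.003 m/s); the robot touches nothing.
It fails at once if the jaw is pushed directly (contact force between any of the fingers, the arm and jaw above 1 N).
It fails at once if the brass ring is lifted or shifted by more than 15 mm (distance of master_ring from where it was at the start of the episode above 0.015 m).
It fails at once if the steel plug is lifted or shifted by more than 15 mm (distance of plug from where it was at the start of the episode above 0.015 m).
It fails at once if the gauge block is lifted or shifted by more than 15 mm (distance of block from where it was at the start of the episode above 0.015 m).
It fails at once if the ring in the tray is lifted or shifted by more than 15 mm (distance of tray_ring from where it was at the start of the episode above 0.015 m).
It also fails if it takes over 48 s, if anything falls off the work surface, if the arm or the gripper's body presses on something with over 40 N, if the wrist force passes 120 N, or if a joint passes its speed limit or range.

## Working session

There is one attempt and no reset: what is moved stays moved. The work goes in short steps, each a Python script; the robot and the scene stay as the last script left them, time stands still between calls to the robot, and variables do not carry over. Pictures are saved under pics/ and viewed, about 8 in all and at most 12, crops included, and the job is handed in when it is done.

```bash
mkdir -p pics
python3 - <<'E'
from plant import manip
import cv2
for n in("top","side"):
    cv2.imwrite(f"pics/{n}0.png",manip.get_image(n)[:,:,::-1]); c=manip.camera_info(n); print(n,c)
print(manip.pinch_z, manip.sense())
E
```

```text
top {'K': array([[414.44709882,   0.        , 312.61837722],
       [  0.        , 414.44709882, 195.37863376],
       [  0.        ,   0.        ,   1.        ]]), 'cam_to_world': array([[-2.34921046e-02,  9.89681818e-01, -1.41343626e-01,
         4.42092683e+02],
       [-9.99470203e-01, -2.64359272e-02, -1.89856311e-02,
        -2.93206206e+00],
       [-2.25262837e-02,  1.40822730e-01,  9.89778523e-01,
         9.06129381e+02],
       [ 0.00000000e+00,  0.00000000e+00,  0.00000000e+00,
         1.00000000e+00]])}
side {'K': array([[457.08695487,   0.        , 322.6519781 ],
       [  0.        , 457.08695487, 197.2905657 ],
       [  0.        ,   0.        ,   1.        ]]), 'cam_to_world': array([[ 8.33746012e-01,  3.32780784e-01, -4.40595663e-01,
         1.87118284e+02],
       [-5.51840385e-01,  4.75580723e-01, -6.85051214e-01,
        -5.60542270e+02],
       [-1.84330762e-02,  8.14297197e-01,  5.80155407e-01,
         6.07146356e+02],
       [ 0.00000000e+00,  0.00000000e+00,  0.00000000e+00,
         1.00000000e+00]])}
53.900000000000006 {'clock': 0.1, 'qpos': array([ 9.93722392e-01,  3.77999832e-01,  7.97858711e-02,  1.27441331e+00,
       -1.09528811e-05,  1.46052151e+00]), 'dq': array([ 0.00027785, -0.0008149 ,  0.00445999,  0.00179882,  0.0003855 ,
        0.00045741]), 'joint_efforts': array([ 1.29775435e-03, -4.64692318e+01,  2.70583194e+01,  1.20138988e-02,
       -1.34868328e-04,  1.92184120e-05]), 'position': array([258.50395128, 513.11071549, 303.05879842]), 'tcp_rot': array([[-8.93013265e-01,  4.50029254e-01, -9.89735946e-04],
       [ 4.50030302e-01,  8.93011956e-01, -1.54042074e-03],
       [ 1.90611637e-04, -1.82102732e-03, -9.99998324e-01]]), 'contact_force': array([ 1.09773617,  0.17861136, -0.42848553]), 'wrist_torque': array([-0.05879915, -0.0146493 ,  0.0060516 ]), 'finger_gap': 85.45933738003464}
```

View pics/top0.png

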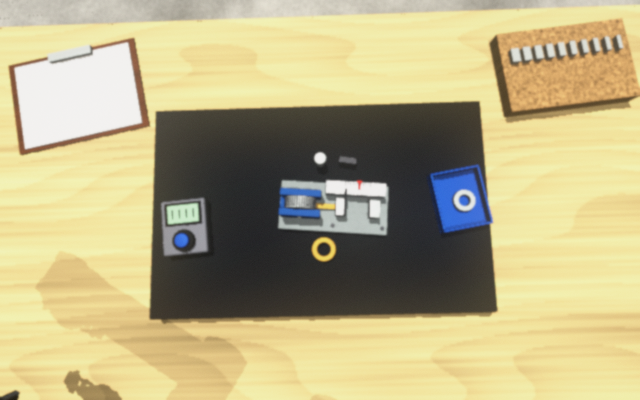

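View pics/side0.png

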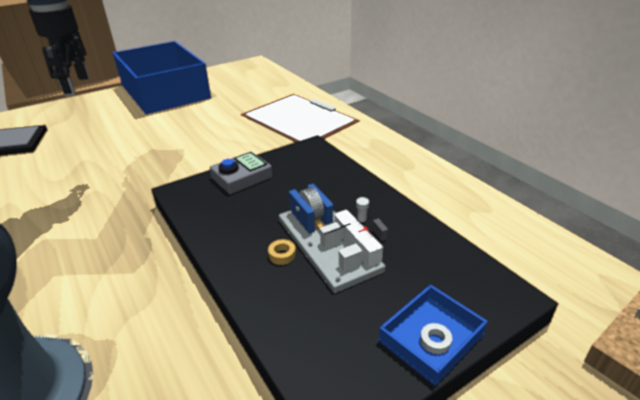

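The gauge lies roughly aligned with the world frame (anvil to the right in the top view, wheel at about (300,202)). The readout is on the left with its button at about (183,241), and the tray is on the right. I'll enlarge both views.

Run:
```python
import cv2
t=cv2.imread("pics/top0.png");s=cv2.imread("pics/side0.png")
cv2.imwrite("pics/topc.png",cv2.resize(t[170:245,270:400],None,fx=6,fy=6,interpolation=cv2.INTER_CUBIC))
cv2.imwrite("pics/sidec.png",cv2.resize(s[175:295,260:400],None,fx=5,fy=5,interpolation=cv2.INTER_CUBIC))
```

```text
(no output)
```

View pics/topc.png

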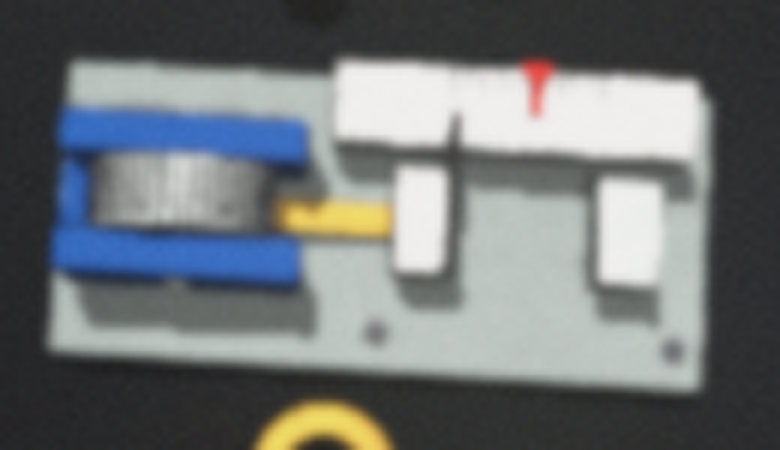

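View pics/sidec.png

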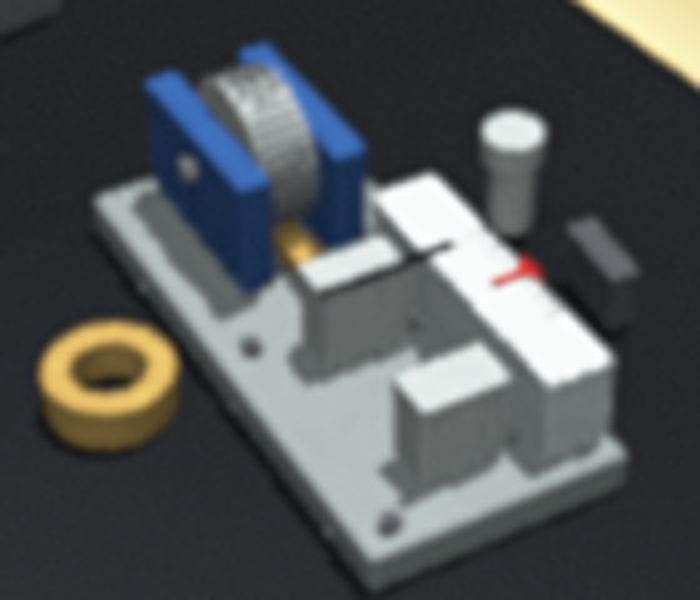

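```bash
cat > h.py <<'E'
import numpy as np
from plant import manip
from scipy.optimize import least_squares
CI={n:manip.camera_info(n) for n in("top","side")}
def proj(n,P):
    K,T=CI[n]["K"],CI[n]["cam_to_world"]
    c=(np.atleast_2d(P)-T[:3,3])@T[:3,:3]; c=c*[1,-1,-1]
    u=c@K.T; return u[:,:2]/u[:,2:]
def unc(n,uv):
    uv=np.array(uv,float)
    f,o=(6,(270,170)) if n=="top" else (5,(260,175))
    return (uv+.5)/f-.5+o
def F(p,q):
    q=np.atleast_2d(np.array(q,float)); c,s=np.cos(p[2]),np.sin(p[2])
    return q@np.array([[c,-s,0],[s,c,0],[0,0,1]]).T+[p[0],p[1],50]
E
python3 - <<'E'
from h import *
D={"top":[((-50,110,16),(48,352)),((-50,-110,16),(700,392)),((50,110,16),(70,60)),((27,106,66),(62,108)),((27,26,66),(307,125))],
"side":[((-50,110,16),(97,200)),((-50,-110,16),(372,562)),((50,-110,16),(625,455)),((-27,106,66),(150,80)),((-27,26,66),(240,188)),((27,26,66),(363,147))]}
D={n:(np.array([a for a,b in d],float),unc(n,[b for a,b in d])) for n,d in D.items()}
def res(p,ns=("top","side")): return np.concatenate([(proj(n,F(p,D[n][0]))-D[n][1]).ravel() for n in ns])
for ns in(("top",),("side",),("top","side")):
    r=least_squares(res,[550,0,0],args=(ns,)); print(ns,r.x,np.round(r.fun,1))
p=r.x; np.save("pose.npy",p)
for n,i,m in(("top",(456,125),(536,95)),("side",(435,250),(510,277))):
    ys=[least_squares(lambda y:(proj(n,F(p,(x,y[0],50)))-unc(n,q)).ravel(),[0]).x[0] for x,q in((30,i),(42,m))]
    print(n,ys,ys[0]-ys[1])
r=least_squares(lambda P:np.r_[proj("top",P)[0]-[183,240],proj("side",P)[0]-[228,163]],[500,300,95]); print(r.x,r.fun)
print(F(p,(0,66,80)))
E
```

```text
('top',) [ 5.36416224e+02 -2.78803644e+01 -8.61714161e-02] [-0.1  0.3  0.   0.3 -0.1  0.5 -0.1 -0.3  0.3 -0.7]
('side',) [ 5.36092015e+02 -3.28176661e+01 -9.64714839e-02] [-0.5 -0.8 -0.6 -0.   0.8  0.  -1.1 -0.2 -0.3  0.6  1.7 -0.1]
('top', 'side') [ 5.36649758e+02 -3.00486080e+01 -8.92446917e-02] [ 0.9 -0.   1.   0.3  1.   0.2  1.  -0.6  1.5 -0.9 -1.3 -1.4 -0.8 -1.3
  0.3 -1.3 -1.9 -0.8 -0.9 -0.2  1.  -1. ]
top [np.float64(-19.77164176061066), np.float64(-45.36488170439708)] 25.59323994378642
side [np.float64(-21.052129049946007), np.float64(-48.136765523343485)] 27.084636473397477
[476.96425701 268.33142732  95.93686469] [ 0.13354963 -0.34192235 -0.40675986  0.02422062]
[[542.53209194  35.68873407 130.        ]]
```

Run:
```python
import cv2,numpy as np
t=cv2.imread("pics/top0.png");s=cv2.imread("pics/side0.png")
a=cv2.resize(t[190:265,150:220],None,fx=5.6,fy=5.6,interpolation=cv2.INTER_CUBIC)
b=cv2.resize(s[140:200,200:280],None,fx=5,fy=5,interpolation=cv2.INTER_CUBIC)
c=np.zeros((420,800,3),np.uint8);c[:a.shape[0],:a.shape[1]]=a;c[:b.shape[0],400:400+b.shape[1]]=b
cv2.imwrite("pics/btn.png",c)
```

```text
(no output)
```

View pics/btn.png

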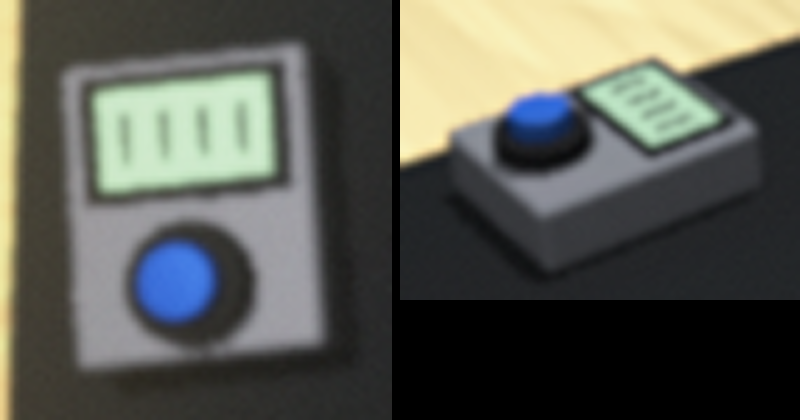

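```bash
cat >> h.py <<'E'
p=np.load("pose.npy"); c,s=np.cos(p[2]),np.sin(p[2])
ex=np.array([c,s,0]); ey=np.array([-s,c,0])
W=F(p,(0,66,80))[0]
R=np.column_stack([-ey,-ex,[0,0,-1.]])
if manip.inverse_kinematics(W+[0,0,110],R) is None or 0: R=np.column_stack([ey,ex,[0,0,-1.]])
def stroke(L,force=7,a=None):
    a=L/2 if a is None else a
    st=W+ey*a
    manip.move_l(st+[0,0,85],rate=150)
    hit=manip.move_l(st+[0,0,66],rate=15,until_force=force)
    s0=manip.sense(); z=s0["position"][2]; q=s0["position"]
    f0=s0["contact_force"].round(1)
    manip.move_l(q-ey*L,rate=40)
    s1=manip.sense(); print(hit,"z",z,s1["position"][2],"F",f0,s1["contact_force"].round(1),"t",s1["clock"])
    manip.move_l(s1["position"]+[0,0,15],rate=100)
def look(name):
    import cv2
    t=manip.get_image("top"); s=manip.get_image("side")
    a=cv2.resize(t[170:245,270:400,::-1],None,fx=6,fy=6,interpolation=cv2.INTER_CUBIC)[:300,380:780]
    b=cv2.resize(s[175:295,260:400,::-1],None,fx=5,fy=5,interpolation=cv2.INTER_CUBIC)[100:400,300:700]
    cv2.imwrite(name,np.hstack([a,b]))
E
python3 - <<'E'
from h import *
r=least_squares(lambda P:np.r_[proj("top",P)[0]-[180.9,240],proj("side",P)[0]-[228,161]],[500,300,95]); print("btn",r.x,r.fun)
print(manip.inverse_kinematics(W+[0,0,110],R),manip.sense()["qpos"])
manip.set_gripper(0)
manip.move_to(W+[0,0,110],R); s=manip.sense();print(s["contact_force"],s["position"],s["clock"],s["finger_gap"])
stroke(20)
s=manip.sense();print(s["contact_force"])
look("pics/l1.png")
E
```

```text
btn [477.63255781 271.04306867  99.35752627] [ 0.27846247 -0.71360116 -0.8523927   0.05041038]
[-0.05100097  0.34039222 -0.14013323  1.09027087  0.         -1.53255261] [ 9.93722392e-01  3.77999832e-01  7.97858711e-02  1.27441331e+00
 -1.09528811e-05  1.46052151e+00]
[-0.5366158   0.73734722  0.01635056] [542.55895815  36.08775662 240.06576451] 3.4 0.2167394885156991
True z 202.43695440676566 202.27830757031248 F [-0.9 -0.   5. ] [ 0.1 -1.1  2.4] t 5.2333
[ 0.34066984  0.05282472 -0.15088308]
```

View pics/l1.png

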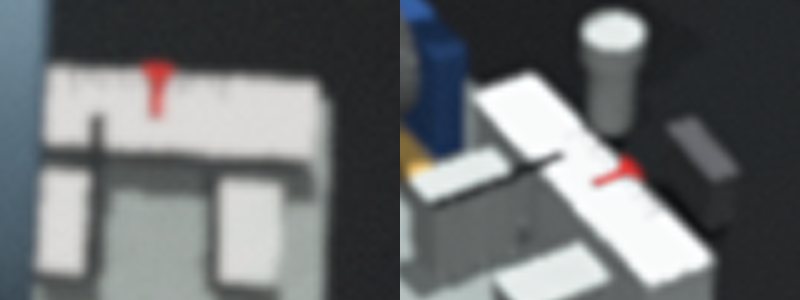

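Picture 6: the stroke drove the jaw. The index is now at crop x 97 and the mark at 157 in the top view, so about 19 mm remains. I'll measure the rest by sampling along the scale.

```bash
cat >> h.py <<'E'
PP={"top":[536.416,-27.880,-.08617],"side":[536.092,-32.818,-.09647]}
def gap(v=False):
    import cv2
    out=[]
    for n in("top","side"):
        im=manip.get_image(n).astype(np.float32); ys=np.arange(-60,0,.2)
        def prof(xs):
            a=[]
            for x in xs:
                uv=proj(n,F(PP[n],[(x,y,50) for y in ys])).astype(np.float32)
                a.append(cv2.remap(im,uv[:,:1],uv[:,1:],cv2.INTER_LINEAR)[:,0])
            return np.mean(a,0)
        d=255-prof(np.arange(27,32)).mean(1); r=prof(np.arange(38,44)); r=r[:,0]-r[:,1]
        def cen(w,lo=-60,hi=0):
            w=np.where((ys>=lo)&(ys<=hi),w,0); k=w.argmax(); m=abs(ys-ys[k])<5
            w=np.clip(w-w[k]*.0-np.median(w[m].min()),0,None)*m
            w=np.clip(w-.3*w.max(),0,None); return (w*ys).sum()/w.sum()
        m=cen(r); i=cen(d,m-8,m+28); out.append((round(i,2),round(m,2),round(i-m,2)))
    return out
E
python3 - <<'E'
from h import *
print(gap())
stroke(22,force=9); print(gap())
E
```

```text
[(np.float64(-28.76), np.float64(-47.76), np.float64(19.0)), (np.float64(-26.46), np.float64(-44.93), np.float64(18.47))]
True z 202.33621766439393 202.1844422011216 F [-0.8  0.3  6.3] [-0.1 -1.5  1.7] t 7.5917
[(np.float64(-36.5), np.float64(-47.75), np.float64(11.26)), (np.float64(-34.19), np.float64(-44.94), np.float64(10.75))]
```

Run:
```python
from h import *
stroke(22,force=9); g=gap(); print(g)
for k in range(3):
    e=(g[0][2]+g[1][2])/2
    if abs(e)<.5: break
    stroke(e/.36,force=9); g=gap(); print(g)
look("pics/l2.png")
```

```text
True z 202.3499541485451 202.17173051953338 F [-1.2 -0.3  5.2] [-0.6 -1.7  0.6] t 9.8583
[(np.float64(-44.44), np.float64(-47.73), np.float64(3.29)), (np.float64(-41.75), np.float64(-44.88), np.float64(3.12))]
True z 202.53593443539157 202.6129627327343 F [-1.5 -0.2  5.7] [-0.1  0.1  2.9] t 11.7417
[(np.float64(-44.72), np.float64(-47.73), np.float64(3.02)), (np.float64(-42.38), np.float64(-44.89), np.float64(2.52))]
True z 202.56952892934257 202.61568527258146 F [-0.9  0.3  6. ] [ 0.5 -0.   2.7] t 13.5833
[(np.float64(-44.87), np.float64(-47.73), np.float64(2.86)), (np.float64(-42.55), np.float64(-44.88), np.float64(2.33))]
True z 202.53122900244207 202.6110662009147 F [-0.7 -0.6  4.8] [ 0.2 -1.9  3.3] t 15.4167
[(np.float64(-45.15), np.float64(-47.74), np.float64(2.59)), (np.float64(-42.98), np.float64(-44.89), np.float64(1.91))]
```

View pics/l2.png

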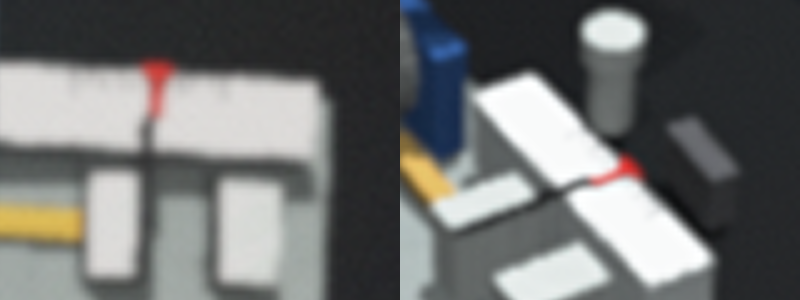

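Picture 7 shows the index just short of the mark (top crop x 148 against 157), about 2.3 mm off. The short strokes mostly slipped. I'll press a little deeper and go slower.

```bash
cat >> h.py <<'E'
def stroke2(L,dz=.5):
    st=W+ey*L/2; sg=np.sign(L)
    manip.move_l(st+[0,0,80],rate=150)
    hit=manip.move_l(st+[0,0,66],rate=15,until_force=6)
    q=manip.sense()["position"]; q[2]-=dz
    manip.move_l(q,rate=10); f0=manip.sense()["contact_force"].round(1)
    manip.move_l(q-ey*L,rate=20); s1=manip.sense()
    print(hit,q[2],s1["position"][2],f0,s1["contact_force"].round(1),s1["clock"])
    manip.move_l(s1["position"]+[0,0,12],rate=60)
E
python3 - <<'E'
from h import *
stroke2(6); print(gap())
E
```

```text
True 202.05538610627028 202.53476337347033 [-1.1  0.1  5.6] [-1.7 -0.2  5.4] 17.4583
[(np.float64(-48.13), np.float64(-47.77), np.float64(-0.36)), (np.float64(-45.53), np.float64(-44.91), np.float64(-0.62))]
```

The gap is now about -0.5 mm off the mark. Next is the button.

Run:
```python
from h import *
B=np.array([477.5,270.5,99.4])
manip.move_l(manip.sense()["position"]+[0,0,40])
manip.move_to(B+[0,0,110],R)
h1=manip.move_l(B+[0,0,60],rate=25,until_force=3); z1=manip.sense()["position"][2]
h2=manip.move_l(B+[0,0,55],rate=20,until_force=14); s=manip.sense(); manip.pause(.2)
print(h1,z1-73,h2,s["position"]-[0,0,73],s["contact_force"],s["wrist_torque"],manip.sense()["contact_force"])
manip.move_l(B+[0,0,150]); print(gap(),manip.sense()["clock"])
look("pics/l3.png")
```

```text
True 99.26184193133665 True [477.4524588  270.50377575  97.65064393] [-1.21995092  0.11303114  6.50219715] [-0.13388878  0.19674224 -0.03879456] [-0.80757786 -0.48659981  6.69231505]
[(np.float64(-48.12), np.float64(-47.66), np.float64(-0.46)), (np.float64(-45.53), np.float64(-44.91), np.float64(-0.62))] 22.0167
```

View pics/l3.png

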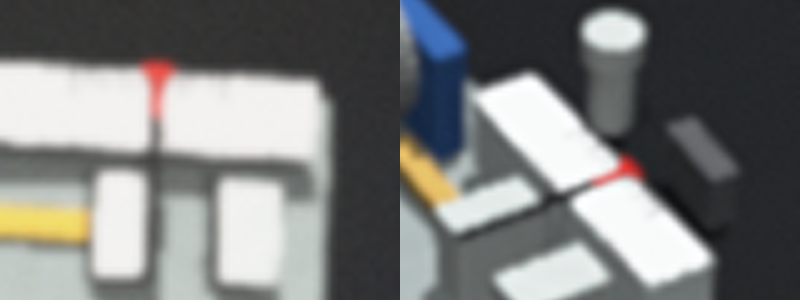

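Picture 8 shows the index collinear with the mark in both views. The button's full travel isn't proven, so I'll press again in steps and log force against height.

Run:
```python
from h import *
B=np.array([477.5,270.5,0])
manip.move_l(B+[0,0,180])
b=manip.sense()["contact_force"][2]
for z in np.arange(107,87,-1.):
    manip.move_l(B+[0,0,z+73],rate=20); manip.pause(.05); s=manip.sense(); f=s["contact_force"][2]-b
    print(z,round(s["position"][2]-73,2),round(f,1))
    if f>16: break
manip.pause(.2)
manip.move_l(B+[0,0,250]); manip.pause(.3); print(gap(),manip.sense()["clock"],manip.sense()["contact_force"])
import cv2
t=manip.get_image("top");s=manip.get_image("side")
```

```text
107.0 107.87 -1.1
106.0 105.98 -0.7
105.0 104.89 -1.4
104.0 103.94 -1.6
103.0 103.17 1.3
102.0 102.12 1.7
101.0 101.09 1.6
100.0 100.08 2.8
99.0 99.08 2.0
98.0 98.1 3.4
97.0 97.6 6.0
96.0 97.48 12.9
95.0 97.37 19.0
[(np.float64(-48.11), np.float64(-47.64), np.float64(-0.47)), (np.float64(-45.53), np.float64(-44.91), np.float64(-0.62))] 27.9333 [ 0.17463345  0.10852526 -0.02324956]
```

```bash
python3 -c "
from h import *
manip.finish_job(); print(manip.sense()['clock'])"
```

```text
the job is handed in; nothing more can be done
the job is handed in; nothing more can be done
```

The gap is set on the mark, the zero button has been pressed fully down and released, and the job is handed in. The simulator reports no verdict. The robot clock read 27.9 s at the last check, against the 48 s limit.

- **Gap:** I rolled the wheel with seven strokes of the closed fingertips. The last check put the index 0.47 mm (top camera) and 0.62 mm (side camera) past the mark, inside the 2 mm tolerance. Three short strokes slipped and gained only about 0.3 to 0.5 mm each, so I did the last one slower and pressed deeper.
- **Zero button:** I pressed it twice. The first press probably bottomed, but its force readings did not prove it. In the second, logged press the finger met the button at about 103.5 mm and a hard stop at 97.5 mm with 19 N, which matches the full 6 mm of travel.
- **Not checked:** I did not look at the button after the last press. I take it to have sprung back because it did so between the two presses.
- **Camera disagreement:** The two cameras disagreed by about 5 mm on the gauge's absolute position. Their index-to-mark readings agreed to within about 0.7 mm throughout.
- **Clearances:** The final tool force was close to zero with the arm lifted clear. I never moved the gripper near the jaw or the loose parts.

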